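Reset the rings of the teal lever arch file

ROBOT

A 7-joint arm with a two-finger parallel gripper is mounted at the origin on a cart in front of the work surface, level with it; the furniture and walls round the work are solid. World frame = base frame: x ahead of the robot, y to its left, z up, the work surface at z = 0. Lengths are in m, angles in rad, forces in N, time in s.
With the tool pointing down it reaches from about 0.4 to 0.875 m from the base axis. Payload 6.5 kg.
Tool frame: the origin (TCP) lies between the finger pads; the fingertips stand 17 mm ahead of it and the grasp point (between the pads) lies 2 mm behind it; z points along the fingers, y is the line along which they close (so a half turn about z gives the same grasp; the last joint's range is limited). The gripper opens to 85 mm and grips with 20 to 120 N. Pads are 22 mm wide; open, the fingers measure 114 mm over their backs; the gripper's body (76 mm by 85 mm) begins 54 mm behind the grasp point. The pads swing forward as they close: fully open they stand 13 mm farther back than shut.
Start: joints at [1.173, 0.536, -0.004, 1.538, 0.003, 1.067, -0.071], TCP at [0.212, -0.615, 0.214] pointing down, gripper open.
Joint ranges: [-2.7, 2.7], [-0.37, 2.16], [-1.27, 1.26], [0.24, 2.4], [-1.31, 4.45], [0.19, 1.91], [-2.76, 2.76]. Speed limits (rad/s): [2.39, 2.39, 3.14, 3.14, 3.14, 3.14, 3.14].

INTERFACE

Orientations are given as a unit quaternion [x, y, z, w].
In Python, from station import status, viewer, manip, models gives the robot as it stands.
- The arm moves only by the tool jog_arm, never from a script. Its argument "deltas" is a list that holds one entry, the list of rows, each a list of 5 numbers: the shift along the tool's x, y, z in units of 200 mm (1.0 is 200 mm), then the turn about the tool's z in units of 0.1 rad (1.0 is 0.1 rad), then the opening in per cent of the stroke, from 0 (shut) to 100 (fully open). In form: [[[dx, dy, dz, roll, gripper], ...]]. A call has 1 to 8 rows; each row shifts and turns the commanded pose from where the row before left it, along the tool's axes as they then stand; what a row does not reach is not made up. A row lasts 1/12 s, in which the tool goes at most 41.7 mm and 7.16 degrees, less where a joint would pass 70% of its speed; a pose out of reach is approached as far as the arm can. A call with a number of a shift or a turn outside -1 to 1 is refused whole. A call with a gripper value outside its range is refused whole. The fingers move at their own pace and stop on an object; "grip_force" is the grip in N (left out, the last holds). Time passes only in rows, so rows that do not move let the fingers close. It gives the time, the measured TCP pose, the force, the opening and the grip force at its end, in the units of the state.
- status.get_state(): the state, without advancing time (a new reading comes with each control period).
- viewer.get_image(name): name is "scene" or "top" or "wrist"; returns a dict with "color" (420x560x3 uint8, red, green, blue), "mtx" (3x3 intrinsics, pixels), "rvec" (rotation vector, rad) and "tvec" (3), from world to camera coordinates, as OpenCV has them. Camera axes: x right, y down, z forward; pixel columns grow to the right and rows downward; lengths in m; the calibration is good to about 2 mm. A picture is of the moment at which its call begins. There is no depth.
- manip.close_job(): hands the job in; it is judged then, once.
Trained networks look in the newest picture that a camera, given by its name, has taken for a name from the list of things; names that differ only in an ending like _2 or _b are one class to them, and where a whole thing is asked for, a point or a joint stands for the part that bears it (a point fixed in the world has none). Each returns a list of dicts, best first, with "p" (0 to 1); they miss things now and then, are a little off and sometimes report something else, mostly with a low value. They report only what shows in the picture. A call takes as long as a camera call.
- models.look_for(thing, camera): "point" ([x, y, z] in m, in the coordinates of the camera as it stood for that picture, good to about 4 mm: the middle of the surface that is visible of it).
- models.tip_of(thing, camera): "point" ([x, y, z] in m, in the coordinates of the camera as it stood for that picture, good to about 4 mm: a listed point, or the origin of a listed thing).
The state is a dict: "time": time; "joint_pos": joint angles; "qd": joint speeds; "joint_torque": joint torques, N m; "tcp_pos": TCP position; "eef_rot": TCP orientation; "force": force on the tool from outside, world axes, zero at the start; "moment": the same for the moment, N m; "gripper_width": finger opening in m; "grasp_force": force on a finger pad.
Only numpy, scipy, OpenCV 4.12 (cv2) and the standard library are available. Lean on these libraries where they do the work, as an engineer would, in place of code of your own. Each camera call takes 0.05 s, during which the arm holds its last target. There are 200 camera calls.

TASK

The rings of the teal order-card file were left ajar, with its lever part-way up. Lift that lever right up so that the rings open wide, then press it back down until it lies fully home and the rings are shut. Leave the lever of the wine-red file down as it is.

Things in the scene. Friction and masses are not known exactly. Their poses are not given: they have to be found in the camera images.
- teal_file: The file to work on: teal board 180 x 160 x 5 mm, fixed flat on the table, with a steel lever arch mechanism and white order cards. Origin: centre of its underside. x runs from the lever's end to the cards' end, y along the row of two rings (at x = 14, y = -35 and +35 mm; 54 mm high; opening, they swing to -x), z up. Only the board lies under the black roll.
- teal_roll (a point): Centre of the black roll at the free end of the teal file's lever: a cylinder 12 mm in diameter and 24 mm long, its length along the file's y, so that it can be pinched over its two ends by a gripper pointing down. It is 62 mm from the lever's pivot; the steel strap between is 14 mm wide.
- teal_pivot (a point): Pivot of the teal file's lever, 30 mm above the table, at x = -10 mm, y = 0 in the file's frame; the pivot axis is the file's y. With the lever at angle q the roll is at (-62 cos q, 0, +62 sin q) mm from here in the file's axes.
- teal_lever (a joint): Angle of the teal file's lever, rad: 0 = fully down (lies level towards the file's -x, rings shut), 1.6 = stop, right up (upright, rings wide open). It is stiff (about 2 N at the roll) and stays where it is left; the rings follow it. It starts 0.35 to 0.6 up.
- red_lever (a joint): Angle of the lever of the wine-red file, which is otherwise the same as the teal one; starts at 0 (fully down) and must stay there.
- red_file: The wine-red file, a bystander of the same build and size, fixed to the table; origin and axes as for the teal file.

How it is judged:
By the outcome, as a careful person would: the job done as asked, in the order asked, and still so for the second after the job is handed in, with the robot touching nothing.
It also fails if it takes over 40 s, if anything falls off the work surface, if the arm or the gripper's body presses on something with over 40 N, if the wrist force passes 120 N, or if a joint passes its speed limit or range.

## Working session

There is one attempt and no reset: what is moved stays moved. The work goes in short steps, Python scripts to look and compute and a tool call to move; the robot and the scene stay as the last step left them, time stands still between calls to the robot, and variables do not carry over. Pictures are saved under pics/ and viewed, at most 10 in all, crops included, and the job is handed in when it is done.

Besides the shell and the picture viewer there is one more tool, called as name(argument=value, ...), one argument or row to a line, values as JSON. jog_arm: Moves the arm, as the interface text tells. Its arguments: {"type":"object","properties":{"deltas":{"type":"array"},"grip_force":{"type":"number"}},"required":["deltas"]}

```bash
mkdir -p pics
cat > h.py <<'E'
import numpy as np,cv2
from scipy.spatial.transform import Rotation as R
from station import status, viewer, manip, models
def cam(n):
    im=viewer.get_image(n); Rm=cv2.Rodrigues(np.array(im['rvec'],float))[0]; t=np.array(im['tvec'],float).ravel()
    return im,Rm,t
def find(n,things,f=None):
    im,Rm,t=cam(n)
    if f: cv2.imwrite(f,im['color'][:,:,::-1])
    for th in things:
        for d in models.tip_of(th,n)[:2]:
            p=Rm.T@(np.array(d['point'])-t)
            uv=im['mtx']@np.array(d['point']); uv=uv[:2]/uv[2]
            print(n,th,round(d['p'],2),p.round(4),uv.round(0))
E
python3 - <<'E'
from h import *
T=['teal_file','teal_roll','teal_pivot','red_file']
find('top',T,'pics/top.png'); find('scene',T,'pics/scene.png')
s=status.get_state(); print(s)
E
```

```text
top teal_file 0.69 [ 0.5149 -0.1119  0.001 ] [189. 207.]
top teal_file 0.5 [ 0.4534 -0.1109  0.0622] [183. 242.]
top teal_roll 0.96 [ 0.4529 -0.1114  0.061 ] [183. 242.]
top teal_pivot 0.87 [ 0.5092 -0.1125  0.0287] [187. 209.]
top red_file 0.97 [ 0.5653 -0.3704  0.0035] [340. 175.]
scene teal_file 0.69 [ 0.5124 -0.1177 -0.0032] [246. 254.]
scene teal_file 0.34 [ 0.4528 -0.1081  0.0632] [269. 234.]
scene teal_roll 0.47 [ 0.4544 -0.1081  0.0659] [268. 232.]
scene teal_pivot 0.83 [ 0.5067 -0.1206  0.0277] [249. 238.]
scene red_file 0.82 [ 0.5646 -0.3734 -0.0009] [316. 190.]
{'time': 0.5, 'joint_pos': array([ 1.17281282,  0.53643904, -0.00443783,  1.53792222,  0.00259859,
        1.06732079, -0.07118145]), 'qd': array([ 1.47415387e-03,  6.79540279e-04,  9.42690578e-05, -1.30014232e-03,
       -4.82332832e-04,  2.65315953e-04,  2.12644381e-04]), 'joint_torque': array([-1.69784365e-03, -5.82887828e+01,  1.04711317e+00, -2.59218299e+01,
        1.25349764e-02,  2.89104610e-03,  2.43825713e-05]), 'tcp_pos': array([ 0.21173427, -0.61451178,  0.21355553]), 'eef_rot': array([ 9.86264308e-01,  1.65174795e-01, -1.36903173e-05, -3.97202556e-05]), 'force': array([ 0.20438857,  0.49067354, -0.03445034]), 'moment': array([ 0.04119663,  0.03186941, -0.02114837]), 'grasp_force': 0.0, 'gripper_width': 0.08532164952957569}
```

```bash
python3 -c "
import cv2,numpy as np
a=cv2.imread('pics/top.png');cv2.imwrite('pics/topc.png',cv2.resize(a[120:320,80:280],None,fx=3,fy=3))"
```

```text
(no output)
```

View pics/topc.png

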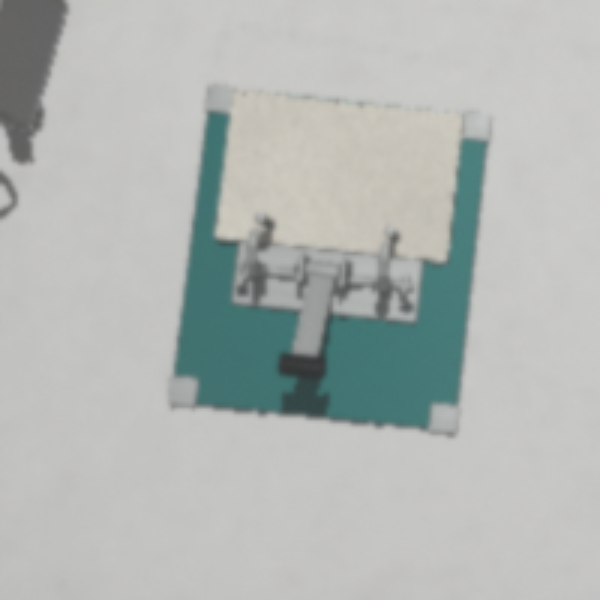

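View pics/scene.png

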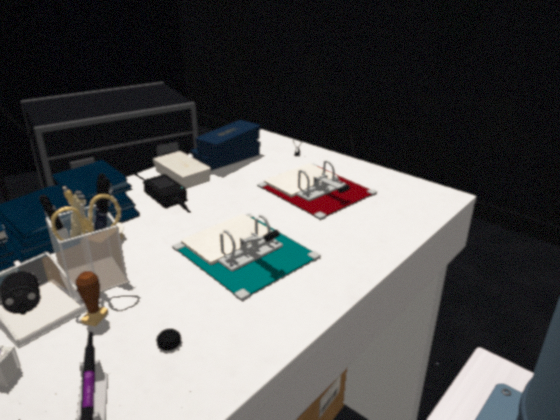

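The teal file has its lever part-way up, with the roll at crop (302,364), and its corner pads are clear. In the scene view the wine-red file is well away from it. I'll get the yaw from the corners.

Run:
```python
from h import *
im,Rm,t=cam('top'); K=im['mtx']
c=np.array([[220,97],[476,127],[183,391],[443,418]])/3+[80,120]
P=[]
for u in c:
    d=Rm.T@np.linalg.solve(K,[u[0],u[1],1]); o=-Rm.T@t; P.append((o+d*(0.006-o[2])/d[2])[:2])
P=np.array(P);print(P.round(4),P.mean(0))
v=P[0]+P[1]-P[2]-P[3]; w=P[0]+P[2]-P[1]-P[3]; yaw=np.mean([np.arctan2(v[1],v[0]),np.arctan2(-w[0],w[1])]);print('yaw',np.arctan2(v[1],v[0]),np.arctan2(-w[0],w[1]))
s=status.get_state(); M=R.from_quat(s['eef_rot']).as_matrix();a=np.arctan2(M[1,0],M[0,0]);print('tool x ang',a,'turn about tool z (0.1rad)',-(yaw-a)/.1)
e=np.array([np.cos(yaw),np.sin(yaw),0]); C=np.r_[P.mean(0),0]
print('pivot',C-.010*e+[0,0,.03])
for q in (.35,.47,.6): print(q,C-.010*e+[0,0,.03]-.062*np.cos(q)*e+[0,0,.062*np.sin(q)])
print('delta tool units to above', M.T@(np.array([.4525,-.111,.16])-s['tcp_pos'])/.2)
```

```text
[[ 0.6081 -0.053 ]
 [ 0.5892 -0.1976]
 [ 0.4425 -0.0335]
 [ 0.4253 -0.1777]] [ 0.51626827 -0.11546814]
yaw -0.11907923071515975 -0.12476053337906787
tool x ang 0.33178528150090797 turn about tool z (0.1rad) 4.537051635480218
pivot [ 0.5063425  -0.11425196  0.03      ]
0.35 [ 0.44853372 -0.10716879  0.05125966]
0.47 [ 0.45147559 -0.10752925  0.05807895]
0.6 [ 0.45555154 -0.10802866  0.06500783]
delta tool units to above [ 1.95838477 -1.98824699  0.26788525]
```

jog_arm(
  deltas=[
    [[0.14,-0.14,0,0,100],[0.14,-0.14,0,0,100],[0.14,-0.14,0,0,100],[0.14,-0.14,0,0,100],[0.14,-0.14,0,0,100],[0.14,-0.14,0,0,100],[0.14,-0.14,0,0,100],[0.14,-0.14,0,0,100]],
  ],
  grip_force=30,
)

```text
time: 1.22
tcp_pos: [0.3511, -0.3281, 0.2139]
eef_rot: [0.986, 0.165, 0.0, 0.0]
force: [1.0, 0.4, 0.2]
gripper_width: 0.0853
grasp_force: 0.0
```

jog_arm(
  deltas=[
    [[0.14,-0.14,0,0,90],[0.14,-0.14,0,0,90],[0.14,-0.14,0,0,90],[0.14,-0.14,0,0,90],[0.14,-0.14,0,0,90],[0.14,-0.14,0,0,90],[0,0,0,1,90],[0,0,0,1,90]],
  ],
)

```text
time: 1.88
tcp_pos: [0.4559, -0.1134, 0.2138]
eef_rot: [0.998, 0.066, 0.001, -0.0]
force: [-1.3, -0.9, 0.5]
gripper_width: 0.0769
grasp_force: 0.0
```

jog_arm(
  deltas=[
    [[0,0,0,1,80],[0,0,0,1,80],[0,0,0,0.5,80],[0,0,0,0,80],[0,0,0,0,80],[0,0,0,0,80]],
  ],
)

```text
time: 2.38
tcp_pos: [0.4547, -0.1162, 0.2137]
eef_rot: [0.998, -0.058, 0.0, 0.0]
force: [-0.1, -0.1, -0.7]
gripper_width: 0.0682
grasp_force: 0.0
```

Run:
```python
from h import *
find('wrist',['teal_roll','teal_pivot'],'pics/w1.png');find('top',['teal_roll','teal_pivot'])
s=status.get_state(); M=R.from_quat(s['eef_rot']).as_matrix();print(s['tcp_pos'],M.round(3),s['time'],s['gripper_width'])
print(M.T@(np.array([.452,-.1085,.060])-s['tcp_pos'])/.2)
```

```text
wrist teal_roll 0.8 [ 0.4504 -0.1046  0.0647] [266. 191.]
wrist teal_pivot 0.57 [ 0.5034 -0.1151  0.0315] [271. 128.]
top teal_pivot 0.85 [ 0.5089 -0.1092  0.0295] [185. 209.]
[ 0.45462574 -0.11627328  0.21357585] [[ 0.993 -0.118 -0.   ]
 [-0.118 -0.993  0.   ]
 [-0.    -0.    -1.   ]] 2.6833 0.06852098019687648
[-0.01758326 -0.03704705  0.7678801 ]
```

View pics/w1.png

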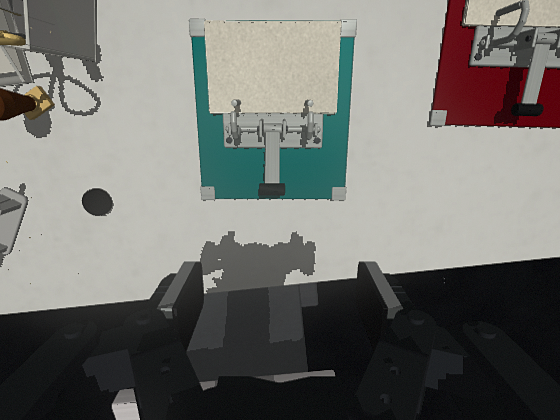

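The roll sits at (272,190) in the wrist view, with the file's axes parallel to the picture. I'll fit q and y from the roll and pivot pixels.

Run:
```python
from h import *
from scipy.optimize import least_squares
iw,Rw,tw=cam('wrist'); it,Rt,tt=cam('top')
def pr(im,Rm,t,p): u=im['mtx']@(Rm@p+t); return u[:2]/u[2]
yaw=-.12;e=np.array([np.cos(yaw),np.sin(yaw),0]);n=np.array([-e[1],e[0],0])
def pts(x):
    C=np.r_[x[:2],0]; L=[]
    for (a,b) in ((-81,71),(-81,-71),(81,71),(81,-71)): pass
    ro=C+e*(-.010-.062*np.cos(x[2]))+[0,0,.03+.062*np.sin(x[2])]
    cor=[C+e*a*.09+n*b*.08+[0,0,.005] for a,b in ((-1,1),(-1,-1),(1,1),(1,-1))]
    return ro,cor
cw=np.array([[201,200],[346,200],[191,19],[357,19]])
rt=np.array([302,364])/3+[80,120]
def f(x):
    ro,cor=pts(x)
    return np.r_[pr(iw,Rw,tw,ro)-[271.5,190],(pr(it,Rt,tt,pts(x)[0])-rt),np.ravel([pr(iw,Rw,tw,c)-u for c,u in zip(cor,cw)])]
r=least_squares(f,[.516,-.115,.5]);print(r.x,r.fun.round(1),'roll',pts(r.x)[0])
s=status.get_state(); M=R.from_quat(s['eef_rot']).as_matrix()
print(M.T@(pts(r.x)[0]-s['tcp_pos'])/.2)
```

```text
[ 0.51272654 -0.1180067   0.59744092] [ 1.1 -1.7  1.5  1.5  1.  -0.6 -1.  -0.4 -1.4  0.6 -0.8  1. ] roll [ 0.45190686 -0.1106731   0.06487677]
[-0.01687307 -0.02604919  0.74355484]
```

jog_arm(
  deltas=[
    [[-0.015,-0.03,0.15,0,75],[0,0,0.15,0,75],[0,0,0.15,0,75],[0,0,0.15,0,75],[0,0,0.1,0,70],[0,0,0.05,0,60],[0,0,0,0,50],[0,0,0,0,50]],
  ],
)

```text
time: 3.45
tcp_pos: [0.4527, -0.1099, 0.0639]
eef_rot: [0.998, -0.059, -0.0, -0.0]
force: [0.1, 0.1, 0.6]
gripper_width: 0.0427
grasp_force: 0.0
```

Run:
```python
from h import *
find('wrist',['teal_roll','teal_pivot'],'pics/w2.png')
s=status.get_state();print(s['tcp_pos'],s['time'],s['gripper_width'],s['force'])
```

```text
wrist teal_roll 0.68 [ 0.4512 -0.1056  0.0645] [270. 260.]
[ 0.45362712 -0.11017652  0.06495414] 3.6 0.042921323568485936 [ 0.20224754 -0.89307361 -0.04681686]
```

View pics/w2.png

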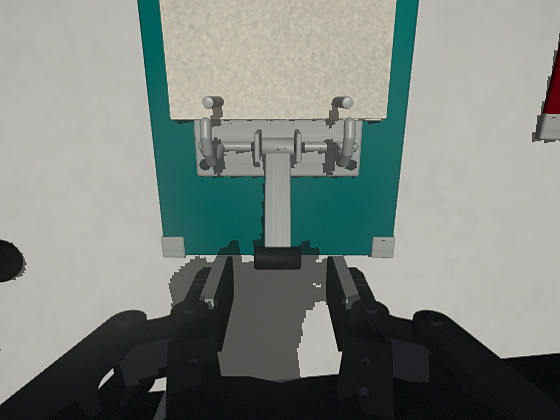

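The roll is at (277,258), midway between the fingers (220 to 345). I'll check where the grasp point projects.

Run:
```python
from h import *
iw,Rw,tw=cam('wrist');s=status.get_state();M=R.from_quat(s['eef_rot']).as_matrix()
for d in ([0,0,-.002],[0,0,.017],[.011,.021,.017],[-.011,.021,.017],[.011,.021,-.002]):
    u=iw['mtx']@(Rw@(s['tcp_pos']+M@np.array(d))+tw);print(d,u[:2]/u[2])
d=Rw.T@np.linalg.solve(iw['mtx'],[277,258,1]);o=-Rw.T@tw
for z in(.058,.061,.064,.067):print(o+d*(z-o[2])/d[2])
```

```text
[0, 0, -0.002] [277.84533508 257.85337578]
[0, 0, 0.017] [277.92310104 242.6331494 ]
[0.011, 0.021, 0.017] [316.103659   224.17451807]
[-0.011, 0.021, 0.017] [314.85820389 260.38739187]
[0.011, 0.021, -0.002] [320.07757132 237.72927974]
[ 0.44914056 -0.10918016  0.058     ]
[ 0.45060209 -0.10937061  0.061     ]
[ 0.45206362 -0.10956105  0.064     ]
[ 0.45352515 -0.1097515   0.067     ]
```

jog_arm(
  deltas=[
    [[0,0,0,0,20],[0,0,0,0,10],[0,0,0,0,10],[0,0,0,0,10],[0,0,0,0,10],[0,0,0,0,10]],
  ],
  grip_force=40,
)

```text
time: 4.15
tcp_pos: [0.4523, -0.1099, 0.0636]
eef_rot: [0.998, -0.059, -0.0, 0.0]
force: [-1.4, 0.5, -0.1]
gripper_width: 0.0085
grasp_force: 0.0
```

Run:
```python
from h import *
s=status.get_state();p=s['tcp_pos'];print(p,s['time'],s['gripper_width'],s['force'],s['grasp_force'])
g=p[2]+.002
for q0 in (.53,.57,.6,np.arcsin((g-.03)/.062)):
  print(q0)
  for q in np.linspace(q0,1.6,9): print(round(q,2),(-62*(np.cos(q)-np.cos(q0))/200).round(3),(-62*(np.sin(q)-np.sin(q0))/200).round(3))
```

```text
[ 0.45230685 -0.10992286  0.06359024] 4.15 0.008498778350804486 [-1.38042814  0.49718764 -0.09051739] 0.0
0.53
0.53 -0.0 -0.0
0.66 0.023 -0.034
0.8 0.051 -0.065
0.93 0.082 -0.092
1.06 0.117 -0.114
1.2 0.155 -0.132
1.33 0.194 -0.145
1.47 0.235 -0.152
1.6 0.277 -0.153
0.57
0.57 -0.0 -0.0
0.7 0.024 -0.032
0.83 0.051 -0.061
0.96 0.082 -0.086
1.08 0.116 -0.107
1.21 0.153 -0.123
1.34 0.191 -0.135
1.47 0.23 -0.141
1.6 0.27 -0.143
0.6
0.6 -0.0 -0.0
0.72 0.024 -0.031
0.85 0.051 -0.058
0.98 0.082 -0.082
1.1 0.115 -0.101
1.23 0.151 -0.117
1.35 0.188 -0.127
1.48 0.226 -0.134
1.6 0.265 -0.135
0.6114264327503962
0.61 -0.0 -0.0
0.73 0.024 -0.03
0.86 0.051 -0.057
0.98 0.082 -0.08
1.11 0.115 -0.099
1.23 0.15 -0.114
1.35 0.187 -0.125
1.48 0.225 -0.131
1.6 0.263 -0.132
```

The fingers closed to 8.5 mm with no grip force, so they missed the roll. I'll look at the picture.

Run:
```python
from h import *
find('wrist',['teal_roll','teal_pivot'],'pics/w3.png');find('scene',['teal_roll'],'pics/s3.png')
a=cv2.imread('pics/s3.png');cv2.imwrite('pics/s3c.png',cv2.resize(a[180:320,160:350],None,fx=4,fy=4,interpolation=2))
```

```text
wrist teal_roll 0.96 [ 0.4524 -0.1062  0.0658] [271. 259.]
wrist teal_roll 0.35 [ 0.5024 -0.1119  0.0275] [271. 148.]
wrist teal_pivot 0.89 [ 0.5049 -0.1141  0.0295] [274. 144.]
scene teal_roll 0.56 [ 0.4528 -0.1089  0.0649] [270. 233.]
```

View pics/w3.png

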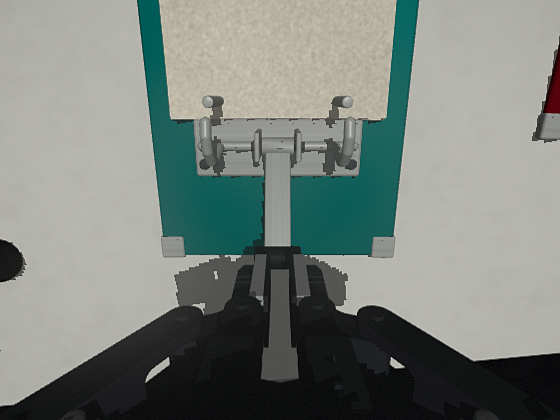

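View pics/s3c.png

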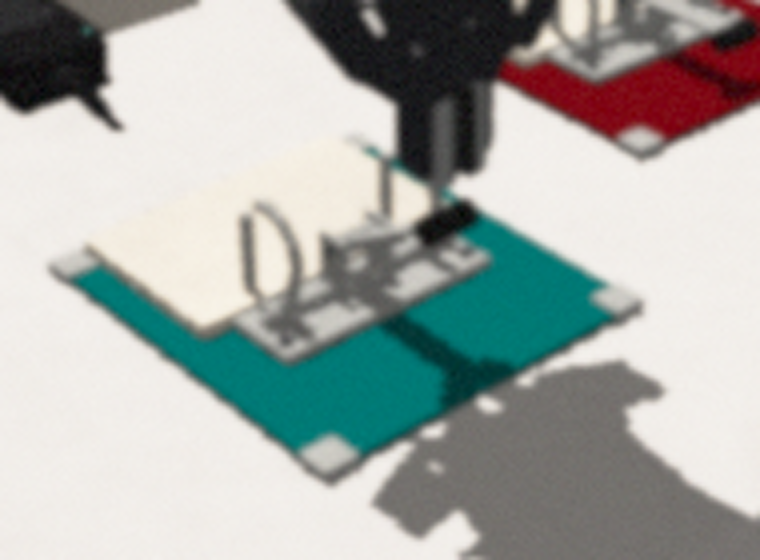

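The closed fingertips end at about wrist row 255 and scene crop (440,185), which is just above the roll at crop (447,222). I'll compare that with the projected tip.

```bash
python3 - <<'E'
from h import *
s=status.get_state();M=R.from_quat(s['eef_rot']).as_matrix();print(s['tcp_pos'],s['time'])
for n in('scene','wrist'):
  iw,Rw,tw=cam(n);print(n,'cam at',-Rw.T@tw)
  for d in ([0,0,0],[0,0,.017],[.011,0,.017],[-.011,0,.017],[0,0,-.02]):
    u=iw['mtx']@(Rw@(s['tcp_pos']+M@np.array(d))+tw);print(d,(u[:2]/u[2]).round(1))
E
python3 -c "
import cv2
a=cv2.imread('pics/w3.png');cv2.imwrite('pics/w3c.png',cv2.resize(a[215:335,200:360],None,fx=5,fy=5,interpolation=2)*2)"
```

```text
[ 0.45234072 -0.1098938   0.06354328] 4.4
scene cam at [0.0368888  0.35429743 0.4488365 ]
[0, 0, 0] [270.3 233.4]
[0, 0, 0.017] [270.3 243.2]
[0.011, 0, 0.017] [265.5 240.2]
[-0.011, 0, 0.017] [275.3 246.2]
[0, 0, -0.02] [270.3 221.6]
wrist cam at [ 0.52953066 -0.11956998  0.22311932]
[0, 0, 0] [277.8 256. ]
[0, 0, 0.017] [277.9 242.5]
[0.011, 0, 0.017] [277.8 224.1]
[-0.011, 0, 0.017] [277.9 260.3]
[0, 0, -0.02] [277.7 275.4]
```

View pics/w3c.png

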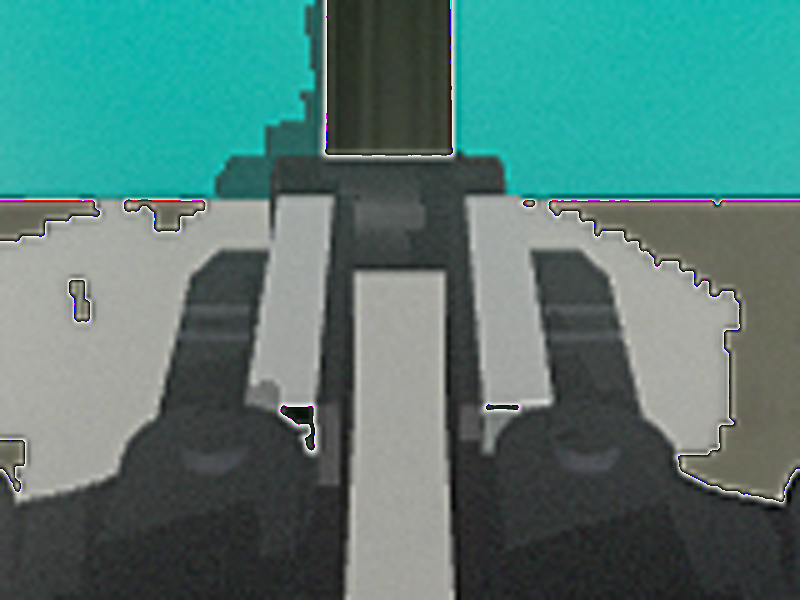

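The fingertips are really about 30 mm higher than the stated geometry gives: the pads hide the front of the roll and end above it. I'll open, go down about 32 mm, and close again.

jog_arm(
  deltas=[
    [[0,0,0,0,55],[0,0,0,0,55],[0,0,0,0,55],[0,0,0,0,55],[0,0,0.08,0,55],[0,0,0.08,0,55],[0,0,0,0,55],[0,0,0,0,55]],
  ],
)

```text
time: 5.17
tcp_pos: [0.4517, -0.1098, 0.0312]
eef_rot: [0.998, -0.059, -0.001, -0.0]
force: [0.5, 0.4, 0.1]
gripper_width: 0.047
grasp_force: 0.0
```

jog_arm(
  deltas=[
    [[0,0,0,0,20],[0,0,0,0,10],[0,0,0,0,10],[0,0,0,0,10],[0,0,0,0,10],[0,0,0,0,10]],
  ],
)

```text
time: 5.67
tcp_pos: [0.4526, -0.1091, 0.032]
eef_rot: [0.998, -0.059, 0.0, -0.0]
force: [-0.9, 5.1, 3.2]
gripper_width: 0.023
grasp_force: 39.3
```

Run:
```python
from h import *
find('wrist',['teal_roll'],'pics/w4.png');find('scene',['teal_roll'],'pics/s4.png')
a=cv2.imread('pics/s4.png');a=cv2.resize(a[180:300,200:320],None,fx=3.3,fy=3.3,interpolation=2)
b=cv2.imread('pics/w4.png')[180:330,180:380];b=cv2.resize(b,(400,396))
b=cv2.resize(b,(400,a.shape[0]));cv2.imwrite('pics/c4.png',np.hstack([a,b]))
```

```text
wrist teal_roll 0.86 [ 0.4512 -0.1054  0.0632] [270. 292.]
scene teal_roll 0.62 [ 0.4537 -0.1109  0.0622] [270. 234.]
```

View pics/c4.png

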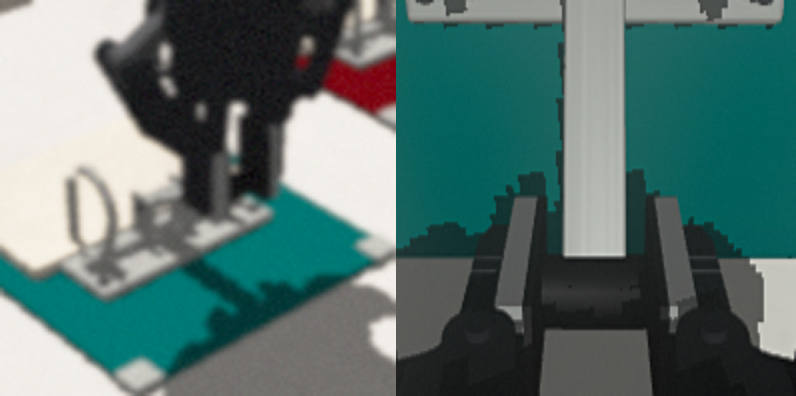

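The roll is pinched: width 23 mm, grip 39 N, roll between the pads in both views. Now I'll swing it up along the arc.

jog_arm(
  deltas=[
    [[0.027,0,-0.038,0,10],[0.032,0,-0.033,0,10],[0.037,0,-0.028,0,10],[0,0,0,0,10]],
  ],
  grip_force=30,
)

```text
time: 6.2
tcp_pos: [0.4715, -0.1113, 0.0521]
eef_rot: [0.998, -0.059, -0.001, -0.0]
force: [-2.3, 6.4, 2.1]
gripper_width: 0.0227
grasp_force: 37.6
```

jog_arm(
  deltas=[
    [[0.041,0,-0.022,0,10],[0.044,0,-0.016,0,10],[0.046,0,-0.009,0,10],[0,0,0,0,10]],
  ],
)

```text
time: 6.53
tcp_pos: [0.4979, -0.1144, 0.0612]
eef_rot: [0.998, -0.059, -0.001, -0.0]
force: [-0.6, 4.6, 4.3]
gripper_width: 0.0226
grasp_force: 30.1
```

Run:
```python
from h import *
find('wrist',['teal_roll','teal_pivot']);find('top',['teal_roll','teal_pivot']);find('scene',['teal_roll'],'pics/s5.png')
s=status.get_state();print(s['tcp_pos'],s['force'],s['gripper_width'],s['time'])
```

```text
wrist teal_roll 0.64 [ 0.4867 -0.109   0.0929] [268. 313.]
wrist teal_pivot 0.64 [ 0.5031 -0.1135  0.03  ] [275. 225.]
top teal_pivot 0.89 [ 0.507  -0.113   0.0287] [187. 210.]
scene teal_roll 0.76 [ 0.4929 -0.1104  0.0934] [250. 207.]
[ 0.49792159 -0.11440845  0.06120186] [0.9727046  6.07712468 0.68950728] 0.022835144950912954 6.9333
```

jog_arm(
  deltas=[
    [[0.04,0,-0.002,0,10],[0.015,0,0,0,10],[0,0,0,0,10],[0,0,0,0,10]],
  ],
)

```text
time: 7.27
tcp_pos: [0.5085, -0.1157, 0.0615]
eef_rot: [0.998, -0.059, -0.0, -0.0]
force: [-0.9, 5.7, 1.1]
gripper_width: 0.0224
grasp_force: 29.3
```

jog_arm(
  deltas=[
    [[0.015,0,0.001,0,10],[0.01,0,0.001,0,10],[0,0,0,0,10],[0,0,0,0,10]],
  ],
)

```text
time: 7.6
tcp_pos: [0.5133, -0.1163, 0.0613]
eef_rot: [0.998, -0.059, -0.0, -0.0]
force: [-2.2, 4.8, 3.8]
gripper_width: 0.0224
grasp_force: 29.2
```

Run:
```python
from h import *
find('wrist',['teal_roll','teal_pivot'],'pics/w6.png');find('scene',['teal_roll','teal_pivot'],'pics/s6.png')
a=cv2.imread('pics/s6.png');a=cv2.resize(a[180:300,190:310],None,fx=3.3,fy=3.3,interpolation=2)
b=cv2.imread('pics/w6.png')[170:340,170:390]
b=cv2.resize(b,(400,a.shape[0]));cv2.imwrite('pics/c6.png',np.hstack([a,b]))
s=status.get_state();print(s['tcp_pos'],s['force'],s['gripper_width'],s['time'])
```

```text
wrist teal_roll 0.71 [ 0.5012 -0.1104  0.0953] [267. 318.]
wrist teal_pivot 0.61 [ 0.5057 -0.1136  0.0317] [275. 246.]
wrist teal_pivot 0.44 [ 0.4995 -0.1111  0.095 ] [269. 321.]
scene teal_roll 0.7 [ 0.5051 -0.1142  0.0939] [246. 203.]
scene teal_pivot 0.65 [ 0.5059 -0.1195  0.0281] [249. 238.]
[ 0.51331551 -0.11628632  0.06131897] [-1.79906088  6.26582814  4.11409893] 0.022546428853885834 7.9
```

View pics/c6.png

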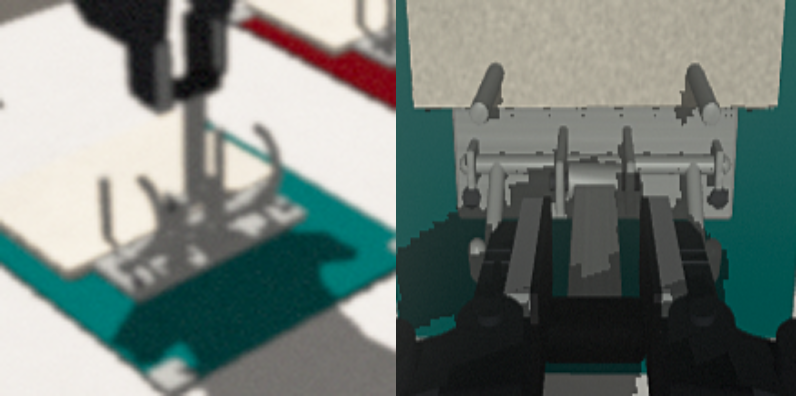

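The lever is near upright and the rings are wide open. I'll push on to the stop.

jog_arm(
  deltas=[
    [[0.015,0,0.001,0,10],[0.01,0,0.001,0,10],[0,0,0,0,10],[0,0,0,0,10]],
  ],
)

```text
time: 8.23
tcp_pos: [0.5178, -0.1168, 0.0608]
eef_rot: [0.998, -0.059, -0.001, -0.0]
force: [-2.6, 5.9, 4.5]
gripper_width: 0.0223
grasp_force: 29.2
```

The reading suggests the roll has crept back in the pads. I'll measure it before regripping.

Run:
```python
from h import *
find('wrist',['teal_roll'],'pics/w7.png');find('scene',['teal_roll'])
s=status.get_state();print(s['tcp_pos'],s['force'],s['time'])
b=cv2.imread('pics/w7.png')[200:360,190:370];cv2.imwrite('pics/c7.png',cv2.resize(b,None,fx=3.7,fy=3.7))
```

```text
wrist teal_roll 0.86 [ 0.5067 -0.1134  0.0959] [273. 317.]
scene teal_roll 0.66 [ 0.5648 -0.3728  0.0016] [316. 188.]
scene teal_roll 0.62 [ 0.5098 -0.1143  0.0942] [244. 202.]
[ 0.51776355 -0.11682963  0.06076851] [-2.94253622  4.36746059  4.27000344] 8.4333
```

View pics/c7.png

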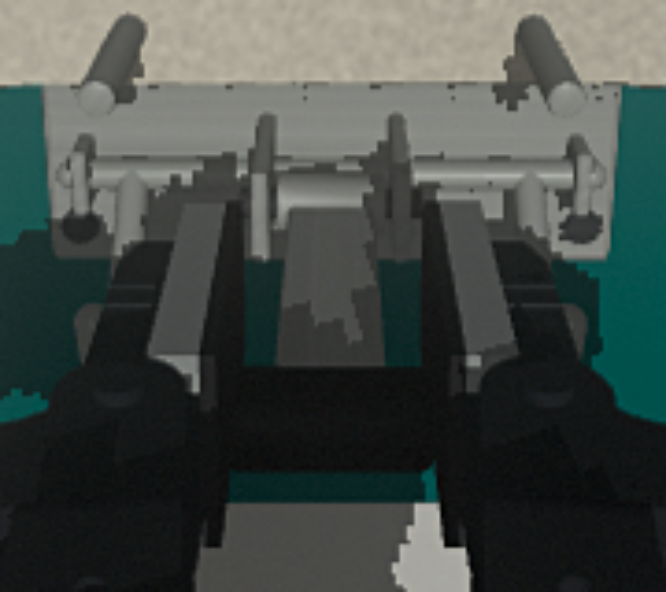

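The roll is at about (280,313), still held and following the hand. I'll push further and watch the force.

jog_arm(
  deltas=[
    [[0.015,0,0.001,0,10],[0.01,0,0.001,0,10],[0,0,0,0,10],[0,0,0,0,10]],
  ],
  grip_force=60,
)

```text
time: 8.77
tcp_pos: [0.5184, -0.117, 0.0604]
eef_rot: [0.998, -0.059, -0.005, -0.0]
force: [-14.6, 6.9, 20.4]
gripper_width: 0.0204
grasp_force: 58.0
```

Run:
```python
from h import *
find('wrist',['teal_roll'],'pics/w8.png');find('scene',['teal_roll'])
s=status.get_state();print(s['tcp_pos'],s['force'],s['time'])
im,Rm,t=cam('wrist');o=-Rm.T@t
for v in (310,313,317):
  d=Rm.T@np.linalg.solve(im['mtx'],[280,v,1]);print(v,o+d*(.092-o[2])/d[2])
for n in('w7','w8'):
  c=cv2.imread(f'pics/{n}.png')[270:340,278:283].mean((1,2));print(c.round().astype(int))
```

```text
wrist teal_roll 0.81 [ 0.5058 -0.1097  0.0953] [264. 321.]
scene teal_roll 0.61 [ 0.5071 -0.1155  0.0944] [246. 202.]
scene teal_roll 0.17 [ 0.5127 -0.1158 -0.0014] [245. 253.]
[ 0.51834662 -0.11695356  0.06041087] [-14.30517763   6.86805223  20.51745015] 8.9667
310 [ 0.50818816 -0.11675112  0.092     ]
313 [ 0.50667226 -0.11657228  0.092     ]
317 [ 0.50463587 -0.11633202  0.092     ]
[76 76 76 76 76 76 76 77 76 76 76 75 76 76 76 78 65 55 54 55 54 54 54 55
 54 55 54 54 59 25 14 17 18 16 17 17 17 17 16 16 19 18 19 19 18 19 19 18
 17 18 17 15 17 15 17 17 14 19 28 27 28 27 27 27 23 31 75 77 75 74]
[76 75 76 76 75 75 76 76 76 76 78 65 55 55 55 55 55 55 54 55 54 55 54 54
 53 53 53 54 56 48 21 16 17 16 17 16 15 17 17 16 16 17 18 19 19 18 19 17
 18 18 17 17 16 16 16 16 16 15 19 26 27 27 27 26 22 44 74 76 74 74]
```

The stop is reached: motion is blocked, the force is rising, and the roll is upright over the pivot. Now I'll bring it down along the arc.

jog_arm(
  deltas=[
    [[-0.03,0,-0.005,0,10],[-0.05,0,0.003,0,10],[-0.049,0,0.01,0,10],[-0.046,0,0.018,0,10],[-0.043,0,0.025,0,10],[0,0,0,0,10]],
  ],
  grip_force=40,
)

```text
time: 9.52
tcp_pos: [0.4814, -0.1125, 0.0507]
eef_rot: [0.998, -0.059, 0.002, -0.0]
force: [2.3, 4.4, -0.5]
gripper_width: 0.0201
grasp_force: 54.0
```

jog_arm(
  deltas=[
    [[-0.038,0,0.032,0,10],[-0.033,0,0.037,0,10],[-0.026,0,0.042,0,10],[0,0,0,0,10]],
  ],
)

```text
time: 9.85
tcp_pos: [0.4625, -0.1103, 0.0276]
eef_rot: [0.998, -0.059, 0.002, -0.0]
force: [3.3, 3.8, -2.5]
gripper_width: 0.0186
grasp_force: 39.1
```

Run:
```python
from h import *
find('wrist',['teal_roll'],'pics/w9.png');find('scene',['teal_roll'],'pics/s9.png')
s=status.get_state();print(s['tcp_pos'],s['force'],s['gripper_width'],s['grasp_force'],s['time'])
```

```text
wrist teal_roll 0.86 [ 0.4476 -0.1042  0.0595] [268. 320.]
scene teal_roll 0.52 [ 0.4508 -0.109   0.0592] [271. 237.]
[ 0.46268509 -0.11038184  0.02808682] [ 3.19623685  4.8556072  -2.81976101] 0.01750738086017071 39.05500531196594 10.05
```

The roll has crept to the pads' edge (width 17.5 mm). I'll release it, rise, close the fingers, and press the roll home from above.

jog_arm(
  deltas=[
    [[0,0,0,0,60],[0,0,0,0,60],[0,0,0,0,60],[0,0,-0.12,0,60],[0,0,-0.12,0,60],[-0.07,0,0,0,5],[0,0,0,0,0],[0,0,0,0,0]],
  ],
  grip_force=20,
)

```text
time: 10.72
tcp_pos: [0.4462, -0.1098, 0.0756]
eef_rot: [0.998, -0.059, -0.0, 0.0]
force: [-0.7, -0.6, -0.2]
gripper_width: 0.0155
grasp_force: 0.0
```

jog_arm(
  deltas=[
    [[0,0,0,0,0],[0,0,0,0,0],[0,0,0,0,0]],
  ],
)

```text
time: 10.97
tcp_pos: [0.4469, -0.1093, 0.0751]
eef_rot: [0.998, -0.059, -0.0, -0.0]
force: [0.9, -0.0, -0.4]
gripper_width: 0.0002
grasp_force: 0.0
```

Run:
```python
from h import *
find('wrist',['teal_roll','teal_pivot'],'pics/w10.png');find('scene',['teal_roll'],'pics/s10.png')
s=status.get_state();print(s['tcp_pos'],s['force'],s['gripper_width'],s['time'])
a=cv2.imread('pics/s10.png');a=cv2.resize(a[170:290,200:320],None,fx=3.3,fy=3.3,interpolation=2)
b=cv2.imread('pics/w10.png')[170:340,170:390]
b=cv2.resize(b,(400,a.shape[0]));cv2.imwrite('pics/c10.png',np.hstack([a,b]))
```

```text
wrist teal_roll 0.59 [ 0.4493 -0.104   0.0595] [268. 241.]
wrist teal_pivot 0.71 [ 0.5045 -0.1142  0.027 ] [275. 132.]
wrist teal_pivot 0.32 [ 0.4476 -0.104   0.0577] [269. 242.]
scene teal_roll 0.48 [ 0.4519 -0.1089  0.0598] [270. 236.]
scene teal_roll 0.19 [ 0.5143 -0.1172 -0.0051] [245. 254.]
[ 0.44681291 -0.10921237  0.07539735] [-0.25513955  0.48002447 -0.11370424] -8.281629982388265e-06 11.2167
```

View pics/c10.png

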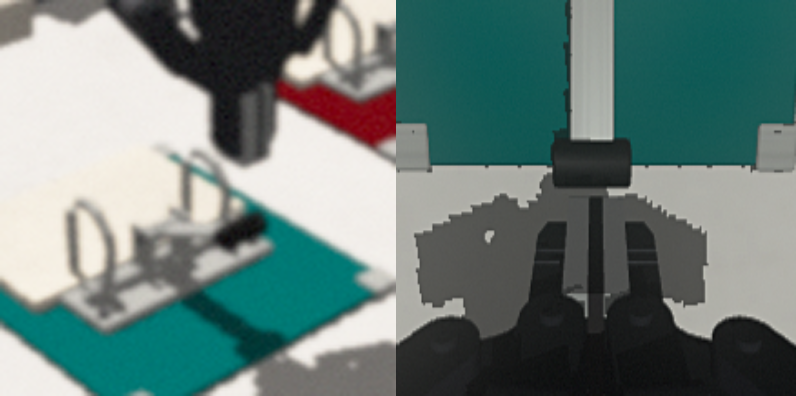

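The lever stands at about 0.49 rad. The closed fingers are about 27 mm above the roll and line up with it sideways. I'll press down.

jog_arm(
  deltas=[
    [[0,0,0.08,0,0],[0,0,0.05,0,0],[0,0,0.03,0,0],[0,0,0.03,0,0],[0,0,0.03,0,0],[0,0,0,0,0]],
  ],
)

```text
time: 11.72
tcp_pos: [0.4462, -0.1091, 0.0306]
eef_rot: [0.998, -0.059, -0.001, -0.0]
force: [1.1, 0.2, 0.1]
gripper_width: -0.0001
grasp_force: 0.0
```

jog_arm(
  deltas=[
    [[0,0,0.02,0,0],[0,0,0.02,0,0],[0,0,0,0,0]],
  ],
)

```text
time: 11.97
tcp_pos: [0.4469, -0.1092, 0.0232]
eef_rot: [0.998, -0.059, 0.0, -0.0]
force: [0.6, -0.4, -0.2]
gripper_width: -0.0
grasp_force: 0.0
```

Run:
```python
from h import *
find('wrist',['teal_roll'],'pics/w11.png');find('scene',['teal_roll'],'pics/s11.png')
s=status.get_state();print(s['tcp_pos'],s['force'],s['gripper_width'],s['time'])
a=cv2.imread('pics/s11.png');a=cv2.resize(a[170:290,200:320],None,fx=3.3,fy=3.3,interpolation=2)
b=cv2.imread('pics/w11.png')[170:340,170:390]
b=cv2.resize(b,(400,a.shape[0]));cv2.imwrite('pics/c11.png',np.hstack([a,b]))
```

```text
scene teal_roll 0.64 [ 0.4435 -0.1081  0.0357] [274. 252.]
[ 0.44720811 -0.10929734  0.02373936] [-0.15726676  0.18183394  0.28104976] 0.0001141587842991732 12.1667
```

I have used up my picture views, so from here I'll work from numbers. The roll is now at z≈0.036 and coming down. I'll press on until the force rises.

jog_arm(
  deltas=[
    [[0,0,0.01,0,0],[0,0,0.01,0,0],[0,0,0.005,0,0],[0,0,0,0,0]],
  ],
)

```text
time: 12.5
tcp_pos: [0.4468, -0.1092, 0.0184]
eef_rot: [0.998, -0.059, -0.0, -0.0]
force: [0.1, -1.0, 0.8]
gripper_width: -0.0004
grasp_force: 0.1
```

jog_arm(
  deltas=[
    [[0,0,0.01,0,0],[0,0,0.005,0,0],[0,0,0,0,0]],
  ],
)

```text
time: 12.75
tcp_pos: [0.4468, -0.1093, 0.0167]
eef_rot: [0.998, -0.059, -0.0, 0.0]
force: [-6.2, 1.0, 24.8]
gripper_width: -0.0003
grasp_force: 12.2
```

Run:
```python
from h import *
find('wrist',['teal_roll'],'pics/w12.png');find('scene',['teal_roll','teal_pivot'],'pics/s12.png')
s=status.get_state();print(s['tcp_pos'],s['force'],s['moment'],s['time'])
```

```text
scene teal_roll 0.59 [ 0.4457 -0.1092  0.0299] [273. 254.]
scene teal_pivot 0.9 [ 0.5041 -0.1228  0.0294] [251. 237.]
[ 0.44683536 -0.10932212  0.01681518] [-5.12446303  0.59438889 22.55315766] [ 0.26644529  1.32236128 -0.02330433] 13.0
```

There is a hard stop at 25 N with the roll at z = 0.030, so the lever is home. I'll back off upward and verify.

jog_arm(
  deltas=[
    [[0,0,-0.05,0,0],[0,0,-0.1,0,0],[0,0,-0.15,0,0],[0,0,-0.15,0,0],[0,0,-0.15,0,0],[0,0,-0.1,0,0],[0,0,0,0,0],[0,0,0,0,0]],
  ],
)

```text
time: 13.67
tcp_pos: [0.4476, -0.1095, 0.1565]
eef_rot: [0.998, -0.059, 0.001, 0.0]
force: [-0.0, -0.3, -0.5]
gripper_width: 0.0001
grasp_force: 0.0
```

Run:
```python
from h import *
from scipy.optimize import brentq
find('wrist',['teal_roll','teal_pivot'],'pics/w13.png');find('scene',['teal_roll','teal_pivot'],'pics/s13.png');find('top',['teal_roll'])
s=status.get_state();print(s['tcp_pos'],s['force'],s['time'])
im,Rm,t=cam('wrist');yaw=-.12;e=np.array([np.cos(yaw),np.sin(yaw),0])
P=np.array([.5055,-.116,.03])
for q in (0,.05,.1,.2):
  u=im['mtx']@(Rm@(P-e*.062*np.cos(q)+[0,0,.062*np.sin(q)])+t);print(q,(u[:2]/u[2]).round(1))
c=im['color'].astype(int); m=(c.max(2)<60)
ys,xs=np.where(m[100:240,230:320]); print('dark roll rows',np.unique(ys+100,return_counts=True))
```

```text
wrist teal_pivot 0.92 [ 0.504  -0.1118  0.0288] [273. 125.]
scene teal_roll 0.64 [ 0.4424 -0.1077  0.03  ] [274. 256.]
scene teal_pivot 0.74 [ 0.505  -0.1191  0.0292] [249. 238.]
[ 0.44640269 -0.10908665  0.15491954] [-0.02791292 -0.11024146 -0.51094047] 14.0667
0 [277.9 194.1]
0.05 [277.9 195. ]
0.1 [277.9 195.8]
0.2 [277.9 196.7]
dark roll rows (array([105, 106, 117, 118, 120, 121, 122, 123, 124, 125, 126, 127, 128,
       129, 130, 131, 132, 133, 134, 135, 136, 137, 138, 139, 140, 143,
       146, 147, 148, 149, 150, 151, 152, 153, 154, 158, 159, 160, 161,
       162, 163, 164, 165, 166, 167, 168, 169, 170, 174, 175, 176, 177,
       178, 179, 180, 181, 182, 183, 184, 185, 186, 187, 190, 191, 192,
       193, 194, 195, 196, 197, 198, 199, 200, 201, 202, 203, 204]), array([ 9,  1,  2,  2,  2,  6,  1,  4,  5,  6,  4,  2,  1,  3,  1,  1,  1,
        1,  1,  4,  2,  2,  2,  3,  1,  1,  1, 32,  1,  1,  1,  1,  1,  1,
        1,  2,  2,  2,  2,  2,  2,  1,  1,  1,  1,  1,  1,  1,  2,  2,  2,
        2,  2,  2,  1,  1,  1,  1,  1,  1,  1,  1, 11, 27, 29, 29, 29, 29,
       29, 29, 29, 29, 30, 30, 29, 27, 11]))
```

```bash
python3 -c "
from station import manip
print(manip.close_job())"
```

```text
the job is handed in; nothing more can be done
None
```

The teal lever was lifted to its upright stop with the rings wide open, then pressed home (hard stop at 25 N, roll measured at z = 0.030 m), the red file was never touched, and the job was handed in at about 14 s; I viewed 11 pictures, one over your limit of 10.

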